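Find the lid that is not caught and snap it shut

ROBOT

A 6-joint arm with a two-finger parallel gripper is mounted at the origin on a cart in front of the work surface, level with it; the furniture and walls round the work are solid. World frame = base frame: x ahead of the robot, y to its left, z up, the work surface at z = 0. Lengths are in mm, angles in rad, forces in N, time in s.
With the tool pointing down it reaches from about 350 to 875 mm from the base axis. Payload 4.2 kg.
Tool frame: the origin (TCP) lies where the fingers leave the gripper's body, on its centre line; the fingertips stand 73 mm ahead of it and the grasp point (between the pads) lies 54 mm ahead of it; z points along the fingers, y is the line along which they close (so a half turn about z gives the same grasp; the last joint's range is limited). The gripper opens to 85 mm and grips with 20 to 120 N. Pads are 22 mm wide; open, the fingers measure 114 mm over their backs; the gripper's body (76 mm by 85 mm) begins 54 mm behind the grasp point. The pads swing forward as they close: fully open they stand 13 mm farther back than shut.
Start: joints at [-0.983, 0.385, 0.008, 0, -1.194, -0.259], TCP at [201.832, -591.492, 303.912] pointing down, gripper open.
Joint ranges: [-3.14, 3.14], [-1.21, 2.06], [-1.07, 1.41], [-3.16, 2.05], [-2.99, -0.16], [-3.1, 3.1]. Speed limits (rad/s): [2.79, 2.79, 3.14, 3.14, 3.14, 3.14].

INTERFACE

Orientations are given as a unit quaternion [x, y, z, w].
In Python, from bench import arm gives the robot as it stands. The module is installed in compiled form; this text tells all that it offers.
- The arm moves only by the shell command python3 -m handwheel 'ROWS' [OPENING]. ROWS is JSON, a list of rows, each an object of numbers: "x", "y", "z": the shift along the world's x, y, z each as a share of 20 cm, from -1 to 1; "ax", "ay", "az": the turn, a rotation vector about the world's x, y, z each as a share of 90 degrees, from -1 to 1. In form: [{"x": .., "y": .., "z": .., "ax": .., "ay": .., "az": ..}, ...]. A call has exactly 8 rows; each row shifts and turns the commanded pose from where the row before left it; what a row does not reach is not made up. A row lasts 1/10 s, in which the tool goes at most 50 mm and 8.59 degrees, less where a joint would pass 70% of its speed; a pose out of reach is approached as far as the arm can. A call with a number of a shift or a turn outside -1 to 1 is refused whole. A call with a gripper value outside its range is refused whole. OPENING is the opening, from -1 (shut) to 1 (fully open), set as the call begins (- or left out, the last holds). The fingers move at their own pace and stop on an object; the grip force is fixed at half the most. Time passes only in rows, so rows that do not move let the fingers close, or fill a call up. It gives the time, the measured TCP pose, the force, the opening and the grip force at its end, in the units of the state.
- arm.read_state(): the state, without advancing time (a new reading comes with each control period).
- arm.get_image(name): name is "scene" or "top"; returns the picture (400x640x3 uint8, red, green, blue); there is no depth.
- arm.camera_params(name): a dict with "K" (3x3 intrinsics, pixels), "position" and "orientation" of the camera in the world. Camera axes: x right, y down, z forward; pixel columns grow to the right and rows downward; lengths in mm; the calibration is good to about 2 mm. A picture is of the moment at which its call begins. camera_params takes no time and is no camera call.
- arm.job_done(): hands the job in; it is judged then, once.
The state is a dict: "clock": time; "joints": joint angles; "joint_vel": joint speeds; "joint_efforts": joint torques, N m; "position": TCP position; "ee_rot": TCP orientation; "contact_force": force on the tool from outside, world axes, zero at the start; "wrist_torque": the same for the moment, N m; "gripper_width": finger opening in mm; "grasp_force": force on a finger pad.
Only numpy, scipy, OpenCV 4.12 (cv2) and the standard library are available. Lean on these libraries where they do the work, as an engineer would, in place of code of your own. Each camera call takes 0.05 s, during which the arm holds its last target. There are 200 camera calls.

TASK

All three slope-lidded caddies look shut, but one lid is not caught. Tug the lids by their pulls to find the one that lifts and raise it about a finger's breadth, then press that lid down firmly until it snaps home, and leave all three shut. Leave everything else where it stands.

Things in the scene. Friction and masses are not known exactly. Their poses are not given: they have to be found in the camera images.
- caddy_a: One of three like caddies; which stands left, middle or right varies. White box fixed to the worktop, 100 mm wide, 90 deep, 55 high in front, 118 at the back; wooden lid 122 mm along the slope, 108 wide, sloping 35 degrees down to the robot, hinged along its upper back edge. Turned up to 0.3 rad. Origin: centre of the underside; x to its back, y its left, z up.
- pull_a (a point): Centre of this lid's steel T-shaped pull: a round bar 12 mm thick, 44 long across the lid, on a stem 7x16 mm. The bar's centre is 98 mm down the slope from the hinge, 34 mm off the hinge's plane, 25 mm above the lid, 23 above the foot plate (22x50). Axes: x up the slope, y along the bar, z square to the lid, outwards. Grasp the bar across x, tool pointing against z; tug along z, press against z.
- lid_a (a joint): Angle of this lid, rad: 0 shut (all at the start), + open; 0.1 is 10 mm at the pull. A caught lid springs 0.03 for a 15 N tug, stops at 0.05 and -0.03. One not caught lifts with 1 N, up to 1.2, drops to 0 if let go, resting uncaught; pressed 4 to 5 mm into the seal (-0.045, about 9 N; stop -0.06) it catches, comes back to 0 when released and then holds (25 N).
- caddy_b: One of three like caddies; which stands left, middle or right varies. White box fixed to the worktop, 100 mm wide, 90 deep, 55 high in front, 118 at the back; wooden lid 122 mm along the slope, 108 wide, sloping 35 degrees down to the robot, hinged along its upper back edge. Turned up to 0.3 rad. Origin: centre of the underside; x to its back, y its left, z up.
- pull_b (a point): Centre of this lid's steel T-shaped pull: a round bar 12 mm thick, 44 long across the lid, on a stem 7x16 mm. The bar's centre is 98 mm down the slope from the hinge, 34 mm off the hinge's plane, 25 mm above the lid, 23 above the foot plate (22x50). Axes: x up the slope, y along the bar, z square to the lid, outwards. Grasp the bar across x, tool pointing against z; tug along z, press against z.
- lid_b (a joint): Angle of this lid, rad: 0 shut (all at the start), + open; 0.1 is 10 mm at the pull. A caught lid springs 0.03 for a 15 N tug, stops at 0.05 and -0.03. One not caught lifts with 1 N, up to 1.2, drops to 0 if let go, resting uncaught; pressed 4 to 5 mm into the seal (-0.045, about 9 N; stop -0.06) it catches, comes back to 0 when released and then holds (25 N).
- caddy_c: One of three like caddies; which stands left, middle or right varies. White box fixed to the worktop, 100 mm wide, 90 deep, 55 high in front, 118 at the back; wooden lid 122 mm along the slope, 108 wide, sloping 35 degrees down to the robot, hinged along its upper back edge. Turned up to 0.3 rad. Origin: centre of the underside; x to its back, y its left, z up.
- pull_c (a point): Centre of this lid's steel T-shaped pull: a round bar 12 mm thick, 44 long across the lid, on a stem 7x16 mm. The bar's centre is 98 mm down the slope from the hinge, 34 mm off the hinge's plane, 25 mm above the lid, 23 above the foot plate (22x50). Axes: x up the slope, y along the bar, z square to the lid, outwards. Grasp the bar across x, tool pointing against z; tug along z, press against z.
- lid_c (a joint): Angle of this lid, rad: 0 shut (all at the start), + open; 0.1 is 10 mm at the pull. A caught lid springs 0.03 for a 15 N tug, stops at 0.05 and -0.03. One not caught lifts with 1 N, up to 1.2, drops to 0 if let go, resting uncaught; pressed 4 to 5 mm into the seal (-0.045, about 9 N; stop -0.06) it catches, comes back to 0 when released and then holds (25 N).
- salt_shaker: Bystander: salt shaker, 44x44x90 mm, stands on the worktop behind the caddies; origin at the centre of its underside.
- fish_tin: Bystander: round fish tin, 75x75x58 mm, stands behind the caddies; origin at the centre of its underside.
- matchbox: Bystander: matchbox, 37x53x16 mm, lies in front of the caddies; origin at the centre of its underside.
- spoon: Bystander: spoon, 193x41x14 mm, lies across in front of the caddies; origin at the centre of its underside.
- soap_dish: Bystander: orange soap dish, 70x110x20 mm, on the right; origin at the centre of its underside.

How it is judged:
By the outcome, as a careful person would: the job done as asked, in the order asked, and still so for the second after the job is handed in, with the robot touching nothing.
It also fails if it takes over 61 s, if anything falls off the work surface, if the arm or the gripper's body presses on something with over 40 N, if the wrist force passes 120 N, or if a joint passes its speed limit or range.

## Working session

There is one attempt and no reset: what is moved stays moved. The work goes in short steps, Python scripts to look and compute and a shell command to move; the robot and the scene stay as the last step left them, time stands still between calls to the robot, and variables do not carry over. Pictures are saved under pics/ and viewed, at most 10 in all, crops included, and the job is handed in when it is done.

```bash
mkdir -p pics; python3 - <<'E'
from bench import arm
import cv2,numpy as np
for n in("scene","top"):
    im=arm.get_image(n); cv2.imwrite(f"pics/{n}0.png",im[:,:,::-1])
    p=arm.camera_params(n); print(n,np.round(p["K"],1).tolist(),p["position"],p["orientation"])
print(arm.read_state())
E
```

```text
scene [[474.8, 0.0, 317.1], [0.0, 474.8, 194.9], [0.0, 0.0, 1.0]] [-166.07756585  509.49632818 1145.87408596] [-0.41647078  0.83645546 -0.31658122  0.16331159]
top [[505.2, 0.0, 319.6], [0.0, 505.2, 198.5], [0.0, 0.0, 1.0]] [ 449.07596493  -52.52071514 1442.72527727] [ 0.71068369 -0.70221274  0.02682563 -0.03326182]
{'clock': 0.1, 'joints': array([-9.83419584e-01,  3.85440232e-01,  6.74131994e-03, -4.18962204e-04,
       -1.19399988e+00, -2.58598656e-01]), 'joint_vel': array([ 0.00103509, -0.00166015,  0.00229018,  0.00177464,  0.00024844,
       -0.0004902 ]), 'joint_efforts': array([-5.75399317e-04, -3.93319166e+01,  1.88929528e+01,  4.19801071e+00,
       -2.57580992e-03,  5.18830461e-06]), 'position': array([ 201.69423109, -591.14803236,  302.94873343]), 'ee_rot': array([-1.63573343e-01,  9.86530698e-01,  9.47325955e-04, -2.12917621e-04]), 'contact_force': array([-0.2018006 ,  0.4602906 , -0.96173663]), 'wrist_torque': array([-0.01966797, -0.04940785,  0.0335414 ]), 'grasp_force': 0.0, 'gripper_width': 85.4880830637434}
```

View pics/scene0.png

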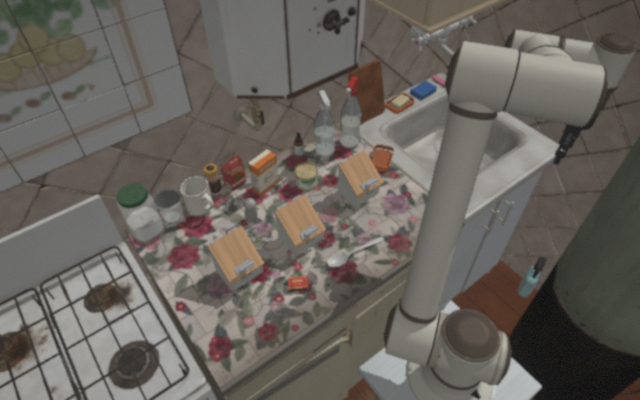

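View pics/top0.png

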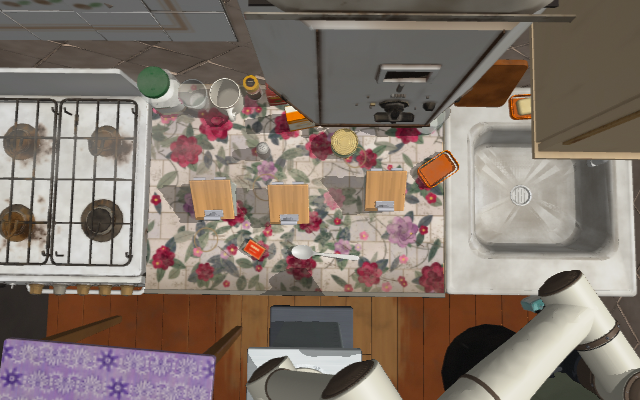

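The top view shows the three lids at about (213,200), (289,203) and (386,191), with the steel pulls at their lower edges. Next I'll segment the wood and enlarge the crops.

```bash
cat > h.py <<'E'
from bench import arm
import cv2,numpy as np
from scipy.spatial.transform import Rotation as R
def ray(n,uv):
    p=arm.camera_params(n); d=np.linalg.inv(p["K"])@[uv[0],uv[1],1]
    return np.array(p["position"]),R.from_quat(p["orientation"]).apply(d)
def onz(n,uv,z):
    o,d=ray(n,uv); return o+d*(z-o[2])/d[2]
def proj(n,X):
    p=arm.camera_params(n); c=R.from_quat(p["orientation"]).inv().apply(np.array(X)-p["position"]); q=p["K"]@c
    return q[:2]/q[2]
E
python3 - <<'E'
from h import *
im=cv2.imread("pics/top0.png"); hsv=cv2.cvtColor(im,cv2.COLOR_BGR2HSV)
print(hsv[190,213],hsv[195,289],hsv[185,386])
m=cv2.inRange(hsv,(10,70,120),(22,170,255)); m[:160]=0;m[230:]=0;m[:,:160]=0;m[:,415:]=0
m=cv2.morphologyEx(m,cv2.MORPH_OPEN,np.ones((3,3)))
for c in cv2.findContours(m,0,2)[0]:
    if cv2.contourArea(c)<400: continue
    h=cv2.convexHull(c); a=cv2.approxPolyDP(h,4,True)[:,0]
    print(cv2.contourArea(c),a.tolist())
t=im[160:240,180:420]; cv2.imwrite("pics/t1.png",cv2.resize(t[:,:],None,fx=3.3,fy=3.3,interpolation=2))
s=cv2.imread("pics/scene0.png")[145:295,200:390]; 
cv2.imwrite("pics/c1.png",np.vstack([cv2.resize(t,(780,260),interpolation=2),cv2.resize(s,(420,332),interpolation=2)[:, :].copy() if 0 else cv2.copyMakeBorder(cv2.resize(s,(430,339),interpolation=2),0,0,0,350,0)]))
E
```

```text
[ 15 121 190] [ 15 123 187] [ 16 131 187]
1313.0 [[307, 184], [308, 223], [270, 223], [267, 185]]
1323.5 [[228, 179], [233, 218], [196, 219], [190, 181]]
1329.0 [[406, 171], [403, 210], [365, 210], [366, 171]]
```

View pics/c1.png

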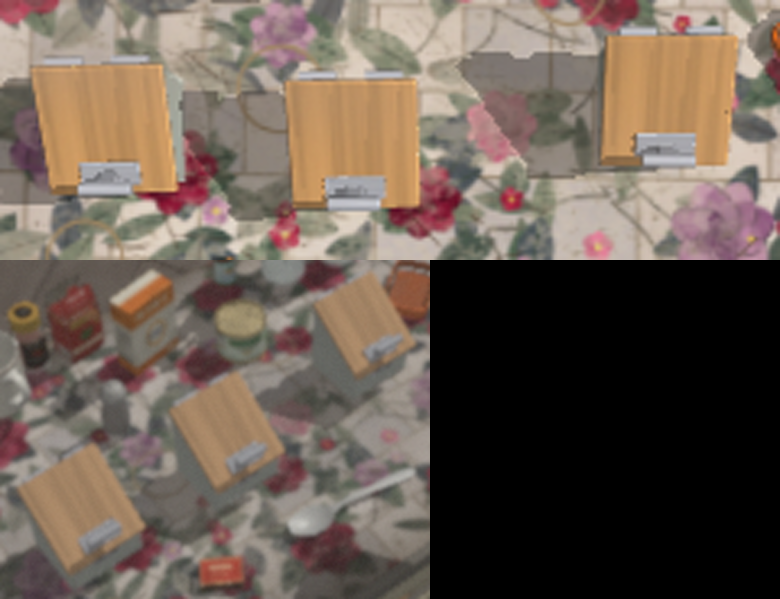

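The crop shows each lid as a clean quadrilateral with its bar along the lower edge. In top-view pixels the bars sit at about (212,218), (289,223) and (385,209). I'll cast the corners and bars to get poses.

```bash
python3 - <<'E'
from h import *
L={"left":([[190,180.5],[229.5,180],[234,218.5],[196,219.5]],[(204.,218.3),(220.3,217.8)]),
"mid":([[267.5,184.5],[308,184.5],[309,223.5],[270,223.5]],[(280.6,222.6),(297.5,222.6)]),
"right":([[366,171],[407,171.5],[404,210.5],[365,210.5]],[(376,208.),(394.2,209.8)])}
for k,(c,b) in L.items():
    P=[onz("top",u,z) for u,z in zip(c,(125,125,56,56))]
    B=[onz("top",u,90) for u in b]
    bk=(P[0]+P[1])/2; fr=(P[2]+P[3])/2; ax=bk-fr; y1=P[0]-P[1]; y2=P[3]-P[2]
    yaw=[np.arctan2(ax[1],ax[0]),np.arctan2(-y1[0],y1[1]),np.arctan2(-y2[0],y2[1])]
    yb=B[0]-B[1]
    psi=np.mean(yaw); x=np.array([np.cos(psi),np.sin(psi),0])
    print(k,"W",np.linalg.norm(y1).round(),np.linalg.norm(y2).round(),"D",np.linalg.norm(ax).round(),"yaw",np.round(yaw,3),"bar yaw",np.arctan2(-yb[0],yb[1]).round(3),"len",np.linalg.norm(yb).round())
    cen=(P[0]+P[1]+P[2]+P[3])/4
    # lid top centre -> pull: bar 98 from hinge(61 centre), 25 above lid
    c35,s35=np.cos(.611),np.sin(.611)
    pull=cen-x*((98-61)*c35+25*s35)+np.array([0,0,-(98-61)*s35+25*c35])
    print("  back",bk.round(),"front",fr.round(),"bar mid",((B[0]+B[1])/2).round(1),"pull via lid",pull.round(1), "scene px",proj("scene",pull).round(1))
E
```

```text
left W 104.0 105.0 D 121.0 yaw [0.02  0.024 0.038] bar yaw 0.043 len 44.0
  back [606. 250. 125.] front [507. 248.  56.] bar mid [508.2 248.3  90. ] pull via lid [512.  247.7  89.8] scene px [246.3 263.8]
mid W 106.0 107.0 D 121.0 yaw [0.016 0.011 0.012] bar yaw 0.012 len 45.0
  back [597.  44. 125.] front [497.  43.  56.] bar mid [498.5  41.6  90. ] pull via lid [502.6  42.9  89.8] scene px [310.8 228.9]
right W 108.0 107.0 D 121.0 yaw [ 0.032 -0.001  0.012] bar yaw -0.087 len 49.0
  back [ 635. -215.  125.] front [ 536. -218.   56.] bar mid [ 538.3 -215.3   90. ] pull via lid [ 541.  -216.8   89.8] scene px [371.7 180.1]
```

Sizes match (width about 106, slope depth 121). The pulls are at about (510,248), (500,42) and (540,-216), z 90, all with small yaw. I'll move to a standoff at the right lid first.

```bash
python3 -m handwheel '[{"x":0.08,"y":0.117,"z":-0.02,"az":0.079},{"x":0.08,"y":0.117,"z":-0.02,"az":0.079},{"x":0.08,"y":0.117,"z":-0.02,"az":0.079},{"x":0.08,"y":0.117,"z":-0.02,"az":0.079},{"x":0.08,"y":0.117,"z":-0.02,"az":0.079},{"x":0.08,"y":0.117,"z":-0.02,"az":0.079},{"x":0.08,"y":0.117,"z":-0.02,"az":0.079},{"x":0.08,"y":0.117,"z":-0.02,"az":0.079}]' 1
python3 -m handwheel '[{"x":0.08,"y":0.117,"z":-0.02,"az":0.079},{"x":0.08,"y":0.117,"z":-0.02,"az":0.079},{"x":0.08,"y":0.117,"z":-0.02,"ay":-0.078},{"x":0.08,"y":0.117,"z":-0.02,"ay":-0.078},{"x":0.08,"y":0.117,"z":-0.02,"ay":-0.078},{"x":0.08,"y":0.117,"z":-0.02,"ay":-0.078},{"x":0.08,"y":0.117,"z":-0.02,"ay":-0.077},{"x":0.08,"y":0.117,"z":-0.02}]'
python3 - <<'E'
from h import *
s=arm.read_state(); r=R.from_quat(s["ee_rot"])
print(s["position"],r.as_matrix().round(3).tolist(),s["joints"].round(2))
im=arm.get_image("top"); cv2.imwrite("pics/t2.png",cv2.resize(im[140:300,280:520,::-1],None,fx=3.2,fy=3.2))
E
```

```text
[ 201.69423109 -591.14803236  302.94873343] [[-0.946, -0.323, -0.001], [-0.323, 0.946, 0.002], [0.0, 0.002, -1.0]] [-0.98  0.39  0.01 -0.   -1.19 -0.26]invalid input at $[0]: expected keys x, y, z, ax, ay, az
invalid input at $[0]: expected keys x, y, z, ax, ay, az
```

View pics/t2.png

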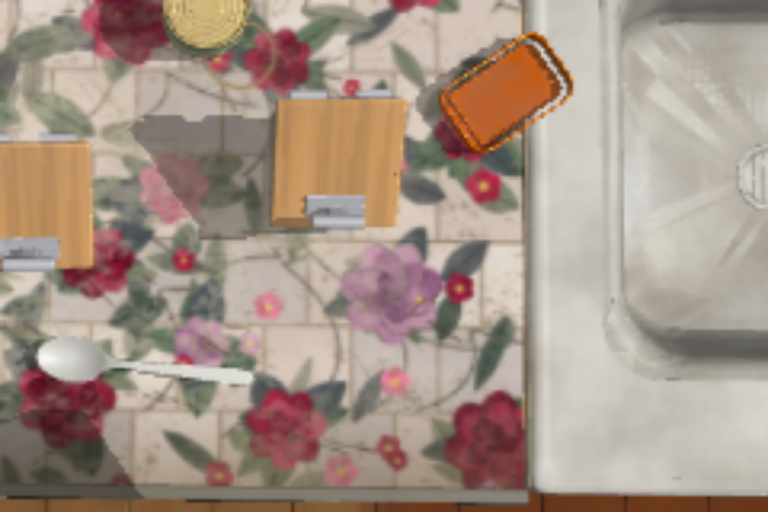

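The move was refused because every row needs all six keys, so the picture shows an unmoved scene. The right bar spans about (376,209.7) to (394,209.7), so its yaw is about 0.01. I'll retype the rows in full.

```bash
python3 -m handwheel '[{"x":0.08,"y":0.117,"z":-0.02,"ax":0,"ay":0,"az":0.079},{"x":0.08,"y":0.117,"z":-0.02,"ax":0,"ay":0,"az":0.079},{"x":0.08,"y":0.117,"z":-0.02,"ax":0,"ay":0,"az":0.079},{"x":0.08,"y":0.117,"z":-0.02,"ax":0,"ay":0,"az":0.079},{"x":0.08,"y":0.117,"z":-0.02,"ax":0,"ay":0,"az":0.079},{"x":0.08,"y":0.117,"z":-0.02,"ax":0,"ay":0,"az":0.079},{"x":0.08,"y":0.117,"z":-0.02,"ax":0,"ay":0,"az":0.079},{"x":0.08,"y":0.117,"z":-0.02,"ax":0,"ay":0,"az":0.079}]' 1
python3 -m handwheel '[{"x":0.08,"y":0.117,"z":-0.02,"ax":0,"ay":0,"az":0.079},{"x":0.08,"y":0.117,"z":-0.02,"ax":0,"ay":0,"az":0.079},{"x":0.08,"y":0.117,"z":-0.02,"ax":0,"ay":-0.078,"az":0},{"x":0.08,"y":0.117,"z":-0.02,"ax":0,"ay":-0.078,"az":0},{"x":0.08,"y":0.117,"z":-0.02,"ax":0,"ay":-0.078,"az":0},{"x":0.08,"y":0.117,"z":-0.02,"ax":0,"ay":-0.078,"az":0},{"x":0.08,"y":0.117,"z":-0.02,"ax":0,"ay":-0.077,"az":0},{"x":0.08,"y":0.117,"z":-0.02,"ax":0,"ay":0,"az":0}]'
cat >> h.py <<'E'
def togo(pull,yaw=0.01,off=0.):
    "moves left: shares for TCP at grasp + off mm along lid normal, and turn shares"
    s=arm.read_state(); M=R.from_euler("z",yaw).as_matrix()
    c,si=np.cos(np.radians(35)),np.sin(np.radians(35))
    n=M@[-si,0,c]; y=M@[-c,0,-si]; z=-n; x=np.cross(y,z)
    T=R.from_matrix(np.c_[x,y,z]); rv=(T*R.from_quat(s["ee_rot"]).inv()).as_rotvec()
    d=np.array(pull)+n*(54+off)-s["position"]
    print("t",s["clock"],"pos",s["position"].round(1),"d mm",d.round(1),"share",(d/200).round(3),"turn",(rv/(np.pi/2)).round(4),"F",s["contact_force"].round(1),"w",round(s["gripper_width"],1),"j",s["joints"].round(2))
E
python3 -c "
from h import *
togo([540,-216,90],off=80)"
```

```text
clock: 0.95
position: [330.2, -403.2, 271.5]
ee_rot: [-0.616, 0.788, 0.0, -0.0]
contact_force: [0.1, -0.2, -1.0]
gripper_width: 85.1
grasp_force: 0.0
clock: 1.75
position: [456.7, -216.4, 239.4]
ee_rot: [-0.672, 0.676, -0.213, 0.214]
contact_force: [-0.5, -1.2, -0.5]
gripper_width: 85.3
grasp_force: 0.0
t 1.75 pos [ 456.7 -216.4  239.4] d mm [  6.4  -0.4 -39.7] share [ 0.032 -0.002 -0.198] turn [-0.0025  0.0016  0.0097] F [-0.5 -1.2 -0.5] w 85.3 j [-0.19  0.11 -0.55 -0.34 -0.33  0.48]
```

```bash
python3 -m handwheel '[{"x":0.011,"y":0,"z":-0.066,"ax":0,"ay":0,"az":0.01},{"x":0.011,"y":0,"z":-0.066,"ax":0,"ay":0,"az":0},{"x":0.011,"y":0,"z":-0.066,"ax":0,"ay":0,"az":0},{"x":0.034,"y":0,"z":-0.049,"ax":0,"ay":0,"az":0},{"x":0.034,"y":0,"z":-0.049,"ax":0,"ay":0,"az":0},{"x":0.034,"y":0,"z":-0.049,"ax":0,"ay":0,"az":0},{"x":0.034,"y":0,"z":-0.049,"ax":0,"ay":0,"az":0},{"x":0.034,"y":0,"z":-0.049,"ax":0,"ay":0,"az":0}]' | grep force
python3 - <<'E'
from h import *
togo([540,-216,90])
im=arm.get_image("scene"); a=arm.get_image("top")
f=lambda i:cv2.resize(i[:,:,::-1],(390,390),interpolation=2)
cv2.imwrite("pics/s3.png",np.hstack([f(im[130:230,320:420]),f(a[150:250,340:440])]))
E
```

```text
contact_force: [-0.5, 0.0, 0.1]
grasp_force: 0.0
t 2.55 pos [ 499.1 -217.2  150.8] d mm [ 10.    0.9 -16.5] share [ 0.05   0.005 -0.083] turn [-0.0003  0.0001 -0.003 ] F [-0.5  0.   0.1] w 85.4 j [-0.23  0.32 -0.46 -0.62 -0.24  0.81]
```

View pics/s3.png

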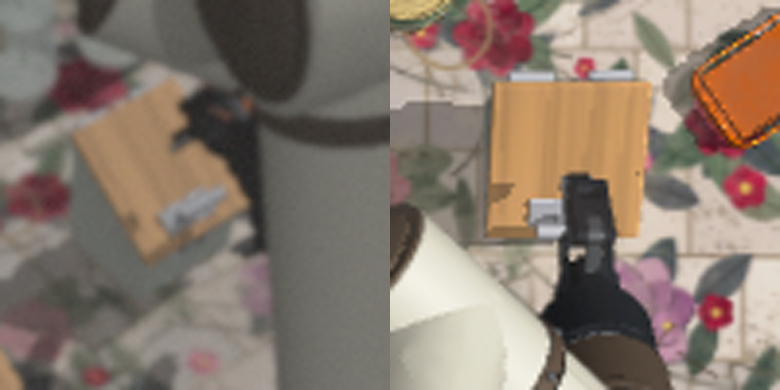

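The fingers straddle the right pull. In the right half the finger is at (587,210) and the bar's left end at (530,230). I'll go down to the grasp, close most of the way and check the force.

```bash
python3 -m handwheel '[{"x":0.017,"y":0.004,"z":-0.027,"ax":0,"ay":0,"az":0},{"x":0.017,"y":0,"z":-0.027,"ax":0,"ay":0,"az":0},{"x":0.016,"y":0,"z":-0.027,"ax":0,"ay":0,"az":0},{"x":0,"y":0,"z":0,"ax":0,"ay":0,"az":0},{"x":0,"y":0,"z":0,"ax":0,"ay":0,"az":0},{"x":0,"y":0,"z":0,"ax":0,"ay":0,"az":0},{"x":0,"y":0,"z":0,"ax":0,"ay":0,"az":0},{"x":0,"y":0,"z":0,"ax":0,"ay":0,"az":0}]' -0.5
python3 -m handwheel '[{"x":0,"y":0,"z":0,"ax":0,"ay":0,"az":0},{"x":0,"y":0,"z":0,"ax":0,"ay":0,"az":0},{"x":0,"y":0,"z":0,"ax":0,"ay":0,"az":0},{"x":0,"y":0,"z":0,"ax":0,"ay":0,"az":0},{"x":0,"y":0,"z":0,"ax":0,"ay":0,"az":0},{"x":0,"y":0,"z":0,"ax":0,"ay":0,"az":0},{"x":0,"y":0,"z":0,"ax":0,"ay":0,"az":0},{"x":0,"y":0,"z":0,"ax":0,"ay":0,"az":0}]' -1
python3 -c "
from h import *
togo([540,-216,90])"
```

```text
clock: 3.45
position: [508.4, -216.3, 135.4]
ee_rot: [0.679, -0.669, 0.211, -0.215]
contact_force: [0.2, -0.4, -0.2]
gripper_width: 21.0
grasp_force: 0.0
clock: 4.25
position: [507.3, -216.2, 134.4]
ee_rot: [0.679, -0.67, 0.21, -0.214]
contact_force: [-4.9, -1.2, 0.0]
gripper_width: 10.2
grasp_force: 58.5
t 4.25 pos [ 507.3 -216.2  134.4] d mm [ 1.7 -0.1 -0.2] share [ 0.008 -0.    -0.001] turn [-0.0008 -0.0013 -0.0031] F [-4.9 -1.2  0. ] w 10.2 j [-0.23  0.35 -0.44 -0.68 -0.23  0.87]
```

Grasped at width 10.2. Now a tug of 3 mm along the lid normal.

```bash
python3 -m handwheel '[{"x":-0.003,"y":0,"z":0.004,"ax":0,"ay":0,"az":0},{"x":-0.003,"y":0,"z":0.004,"ax":0,"ay":0,"az":0},{"x":-0.003,"y":0,"z":0.004,"ax":0,"ay":0,"az":0},{"x":0,"y":0,"z":0,"ax":0,"ay":0,"az":0},{"x":0,"y":0,"z":0,"ax":0,"ay":0,"az":0},{"x":0,"y":0,"z":0,"ax":0,"ay":0,"az":0},{"x":0,"y":0,"z":0,"ax":0,"ay":0,"az":0},{"x":0,"y":0,"z":0,"ax":0,"ay":0,"az":0}]'
```

```text
clock: 5.05
position: [506.5, -216.2, 137.1]
ee_rot: [0.679, -0.67, 0.21, -0.214]
contact_force: [3.3, -3.4, -13.7]
gripper_width: 9.8
grasp_force: 58.2
```

The right lid springs back with about 15 N, so it is caught. I'll ease off, release and back away.

```bash
python3 -m handwheel '[{"x":0.003,"y":0,"z":-0.004,"ax":0,"ay":0,"az":0},{"x":0.003,"y":0,"z":-0.004,"ax":0,"ay":0,"az":0},{"x":0.003,"y":0,"z":-0.004,"ax":0,"ay":0,"az":0},{"x":0,"y":0,"z":0,"ax":0,"ay":0,"az":0},{"x":0,"y":0,"z":0,"ax":0,"ay":0,"az":0},{"x":0,"y":0,"z":0,"ax":0,"ay":0,"az":0},{"x":0,"y":0,"z":0,"ax":0,"ay":0,"az":0},{"x":0,"y":0,"z":0,"ax":0,"ay":0,"az":0}]' | grep contact
python3 -m handwheel '[{"x":0,"y":0,"z":0,"ax":0,"ay":0,"az":0},{"x":0,"y":0,"z":0,"ax":0,"ay":0,"az":0},{"x":0,"y":0,"z":0,"ax":0,"ay":0,"az":0},{"x":0,"y":0,"z":0,"ax":0,"ay":0,"az":0},{"x":-0.057,"y":0,"z":0.082,"ax":0,"ay":0,"az":0},{"x":-0.057,"y":0,"z":0.082,"ax":0,"ay":0,"az":0},{"x":-0.057,"y":0,"z":0.082,"ax":0,"ay":0,"az":0},{"x":-0.057,"y":0,"z":0.082,"ax":0,"ay":0,"az":0}]' 0.4
python3 -c "
from h import *
togo([498.5,41.6,90],0.012,off=80)"
```

```text
contact_force: [-5.1, -2.6, -5.3]
clock: 6.65
position: [462.8, -216.2, 201.8]
ee_rot: [0.679, -0.669, 0.211, -0.215]
contact_force: [-0.4, -0.2, -0.8]
gripper_width: 59.7
grasp_force: 0.0
t 6.65 pos [ 462.8 -216.2  201.8] d mm [-41.2 256.9  -2. ] share [-0.206  1.285 -0.01 ] turn [-0.0002  0.0008 -0.0019] F [-0.4 -0.2 -0.8] w 59.7 j [-0.21  0.18 -0.53 -0.47 -0.29  0.65]
```

```bash
python3 -m handwheel '[{"x":-0.015,"y":0.09,"z":0,"ax":0,"ay":0,"az":0},{"x":-0.015,"y":0.09,"z":0,"ax":0,"ay":0,"az":0},{"x":-0.015,"y":0.09,"z":0,"ax":0,"ay":0,"az":0},{"x":-0.015,"y":0.09,"z":0,"ax":0,"ay":0,"az":0},{"x":-0.015,"y":0.09,"z":0,"ax":0,"ay":0,"az":0},{"x":-0.015,"y":0.09,"z":0,"ax":0,"ay":0,"az":0},{"x":-0.015,"y":0.09,"z":0,"ax":0,"ay":0,"az":0},{"x":-0.015,"y":0.09,"z":0,"ax":0,"ay":0,"az":0}]' | grep contact
python3 -m handwheel '[{"x":-0.01,"y":0.07,"z":0,"ax":0,"ay":0,"az":0},{"x":-0.01,"y":0.07,"z":0,"ax":0,"ay":0,"az":0},{"x":-0.01,"y":0.07,"z":0,"ax":0,"ay":0,"az":0},{"x":-0.01,"y":0.07,"z":0,"ax":0,"ay":0,"az":0},{"x":-0.01,"y":0.07,"z":0,"ax":0,"ay":0,"az":0},{"x":-0.01,"y":0.07,"z":0,"ax":0,"ay":0,"az":0},{"x":-0.01,"y":0.07,"z":0,"ax":0,"ay":0,"az":0},{"x":-0.01,"y":0.07,"z":0,"ax":0,"ay":0,"az":0}]' | grep contact
python3 -c "
from h import *
togo([498.5,41.6,90],0.012,off=80)"
```

```text
contact_force: [-0.2, 0.6, -0.1]
contact_force: [-0.3, -0.3, -0.0]
t 8.25 pos [434.6 -28.9 238.5] d mm [-13.   69.5 -38.7] share [-0.065  0.348 -0.193] turn [-0.0706 -0.0358 -0.0521] F [-0.3 -0.3 -0. ] w 59.6 j [ 0.32 -0.03 -0.87  0.17 -0.16 -0.42]
```

Near the middle, joint 5 hits its -0.16 limit at the full 35° tilt. I'll use a 25° tilt there, which still grips the round bar, with the grasp set 3 mm further out for clearance.

```bash
python3 - <<'E'
s=open("h.py").read()
s=s.replace("off=0.):","off=0.,tilt=35):").replace("c,si=np.cos(np.radians(35)),np.sin(np.radians(35))","c,si=np.cos(np.radians(tilt)),np.sin(np.radians(tilt))")
open("h.py","w").write(s)
E
python3 -c "
from h import *
togo([498.5,41.6,90],0.012,off=80,tilt=25)"
```

```text
t 8.25 pos [434.6 -28.9 238.5] d mm [  7.2  69.8 -27. ] share [ 0.036  0.349 -0.135] turn [-0.0763  0.0751 -0.0458] F [-0.3 -0.3 -0. ] w 59.6 j [ 0.32 -0.03 -0.87  0.17 -0.16 -0.42]
```

```bash
python3 -m handwheel '[{"x":0,"y":0,"z":0,"ax":-0.025,"ay":0.025,"az":-0.015},{"x":0,"y":0,"z":0,"ax":-0.025,"ay":0.025,"az":-0.015},{"x":0,"y":0,"z":0,"ax":-0.025,"ay":0.025,"az":-0.015},{"x":0.007,"y":0.07,"z":0,"ax":0,"ay":0,"az":0},{"x":0.007,"y":0.07,"z":0,"ax":0,"ay":0,"az":0},{"x":0.007,"y":0.07,"z":0,"ax":0,"ay":0,"az":0},{"x":0.007,"y":0.07,"z":-0.02,"ax":0,"ay":0,"az":0},{"x":0.007,"y":0.07,"z":-0.02,"ax":0,"ay":0,"az":0}]' | grep contact
python3 -c "
from h import *
togo([498.5,41.6,90],0.012,off=80,tilt=25)
togo([498.5,41.6,90],0.012,off=3,tilt=25)"
```

```text
contact_force: [0.4, 0.4, 0.5]
t 9.05 pos [441.7  41.6 230.4] d mm [  0.2  -0.7 -18.9] share [ 0.001 -0.003 -0.095] turn [-0.0016  0.0004 -0.001 ] F [0.4 0.4 0.5] w 59.6 j [ 0.44  0.01 -0.98  0.79 -0.25 -1.17]
t 9.05 pos [441.7  41.6 230.4] d mm [ 32.7  -0.3 -88.7] share [ 0.163 -0.001 -0.443] turn [-0.0016  0.0004 -0.001 ] F [0.4 0.4 0.5] w 59.6 j [ 0.44  0.01 -0.98  0.79 -0.25 -1.17]
```

```bash
python3 -m handwheel '[{"x":0,"y":-0.002,"z":-0.095,"ax":0,"ay":0,"az":0},{"x":0.023,"y":0,"z":-0.05,"ax":0,"ay":0,"az":0},{"x":0.023,"y":0,"z":-0.05,"ax":0,"ay":0,"az":0},{"x":0.023,"y":0,"z":-0.05,"ax":0,"ay":0,"az":0},{"x":0.023,"y":0,"z":-0.05,"ax":0,"ay":0,"az":0},{"x":0.023,"y":0,"z":-0.05,"ax":0,"ay":0,"az":0},{"x":0.023,"y":0,"z":-0.05,"ax":0,"ay":0,"az":0},{"x":0,"y":0,"z":0,"ax":0,"ay":0,"az":0}]' -0.1| grep contact
python3 - <<'E'
from h import *
togo([498.5,41.6,90],0.012,off=3,tilt=25)
im=arm.get_image("scene"); a=arm.get_image("top")
f=lambda i:cv2.resize(i[:,:,::-1],(390,390),interpolation=2)
cv2.imwrite("pics/s4.png",np.hstack([f(im[170:270,260:360]),f(a[150:250,240:340])]))
E
```

```text
contact_force: [0.6, 1.0, 0.2]
t 9.85 pos [475.5  42.7 190.9] d mm [ -1.1  -1.4 -49.3] share [-0.005 -0.007 -0.246] turn [ 0.0039 -0.0317  0.0015] F [0.6 1.  0.2] w 38.5 j [ 0.35  0.14 -0.97  0.95 -0.16 -1.26]
```

View pics/s4.png

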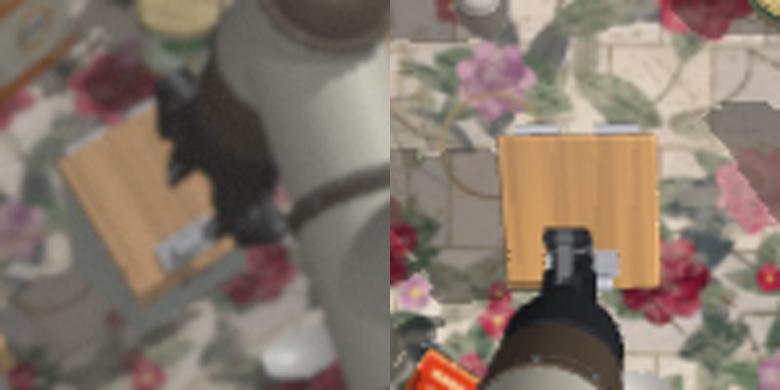

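The picture shows the gripper just above the middle bar, off the pull. The finger is at (570,250) and the bar end at (605,265). The wrist is again at its limit, and the left caddy should be easier because the arm heads more to the left there. I'll back off and try the left one first.

```bash
python3 -m handwheel '[{"x":-0.06,"y":0,"z":0.1,"ax":0,"ay":0,"az":0},{"x":-0.06,"y":0.05,"z":0.1,"ax":0,"ay":0,"az":0},{"x":-0.03,"y":0.12,"z":0.05,"ax":0,"ay":0,"az":0},{"x":0,"y":0.14,"z":0,"ax":0,"ay":0,"az":0},{"x":0,"y":0.14,"z":0,"ax":0,"ay":0,"az":0},{"x":0,"y":0.14,"z":0,"ax":0,"ay":0,"az":0},{"x":0,"y":0.14,"z":0,"ax":0,"ay":0,"az":0},{"x":0,"y":0.14,"z":0,"ax":0,"ay":0,"az":0}]' 0.4| grep contact
python3 - <<'E'
from h import *
togo([508.2,248.3,90],0.03,off=80)
E
```

```text
contact_force: [0.1, -0.2, -0.5]
t 10.75 pos [448.  216.1 238.3] d mm [-16.7  29.9 -38.5] share [-0.083  0.149 -0.193] turn [ 0.008  -0.1398  0.0145] F [ 0.1 -0.2 -0.5] w 59.9 j [ 0.84  0.12 -0.8   0.67 -0.48 -1.41]
```

```bash
python3 -m handwheel '[{"x":-0.021,"y":0.037,"z":0,"ax":0.002,"ay":-0.035,"az":0.004},{"x":-0.021,"y":0.037,"z":0,"ax":0.002,"ay":-0.035,"az":0.004},{"x":-0.021,"y":0.037,"z":-0.06,"ax":0.002,"ay":-0.035,"az":0.004},{"x":-0.021,"y":0.037,"z":-0.06,"ax":0.002,"ay":-0.035,"az":0.004},{"x":0,"y":0,"z":-0.073,"ax":0,"ay":0,"az":0},{"x":0.034,"y":0,"z":-0.049,"ax":0,"ay":0,"az":0},{"x":0.034,"y":0,"z":-0.049,"ax":0,"ay":0,"az":0},{"x":0.034,"y":0,"z":-0.049,"ax":0,"ay":0,"az":0}]' 0.4| grep contact
python3 - <<'E'
from h import *
togo([508.2,248.3,90],0.03)
im=arm.get_image("scene"); a=arm.get_image("top")
f=lambda i:cv2.resize(i[:,:,::-1],(390,390),interpolation=2)
cv2.imwrite("pics/s5.png",np.hstack([f(im[210:310,195:295]),f(a[150:250,165:265])]))
E
```

```text
contact_force: [-7.1, 10.8, -2.4]
t 11.55 pos [465.4 236.3 190.1] d mm [ 11.8  11.1 -55.9] share [ 0.059  0.055 -0.279] turn [ 0.0063 -0.0321  0.0105] F [-7.1 10.8 -2.4] w 59.6 j [ 0.42  0.21 -0.96  2.05 -0.25 -2.41]
```

View pics/s5.png

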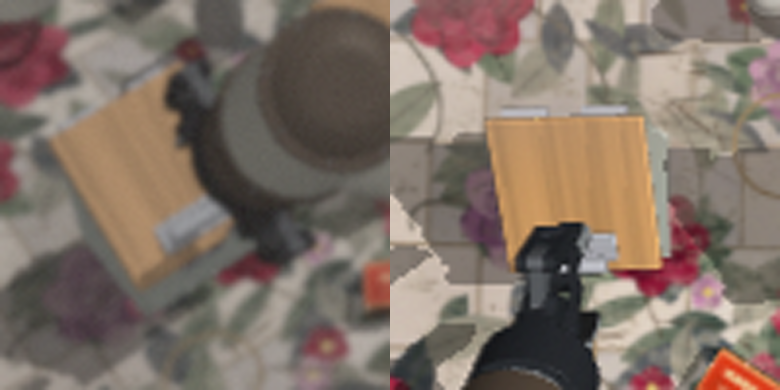

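Joint 4 hit its limit on this side, and the gripper is at the left bar's end at about (570,250). The 35° tilt suits only the right caddy. I'll back out to a 22° tilt with a 14° lean along the bar, which keeps the grip across x.

```bash
python3 - <<'E'
s=open("h.py").read()
s=s.replace("tilt=35):","tilt=35,lean=0):").replace("x=np.cross(y,z)\n","x=np.cross(y,z); L=R.from_rotvec(y*np.radians(lean)); n,z,x=L.apply(n),L.apply(z),L.apply(x)\n")
s=s.replace('print("t"','print("z",z.round(2),"t"')
open("h.py","w").write(s)
E
python3 -m handwheel '[{"x":-0.034,"y":0,"z":0.06,"ax":0,"ay":0,"az":0},{"x":-0.034,"y":0,"z":0.08,"ax":0,"ay":0,"az":0},{"x":0,"y":0,"z":0.06,"ax":0,"ay":0.03,"az":0},{"x":0,"y":0,"z":0.05,"ax":-0.03,"ay":0.03,"az":0},{"x":0,"y":0,"z":0,"ax":-0.03,"ay":0.03,"az":0},{"x":0,"y":0,"z":0,"ax":-0.03,"ay":0.03,"az":0},{"x":0,"y":0,"z":0,"ax":-0.03,"ay":0,"az":0},{"x":0,"y":0,"z":0,"ax":-0.03,"ay":0,"az":0}]'
python3 - <<'E'
from h import *
togo([508.2,248.3,90],0.03,off=80,tilt=22,lean=14)
togo([508.2,248.3,90],0.03,off=80,tilt=22,lean=-14)
E
```

```text
clock: 12.45
position: [459.3, 238.1, 236.8]
ee_rot: [0.71, -0.661, 0.228, -0.08]
contact_force: [1.1, 0.7, -0.1]
gripper_width: 59.7
grasp_force: 0.0
z [ 0.37 -0.23 -0.9 ] t 12.45 pos [459.3 238.1 236.8] d mm [ -0.7  41.1 -26.2] share [-0.004  0.206 -0.131] turn [-0.0033  0.0277 -0.0608] F [ 1.1  0.7 -0.1] w 59.7 j [ 0.89  0.19 -0.78  0.85 -0.65 -1.52]
z [ 0.36  0.25 -0.9 ] t 12.45 pos [459.3 238.1 236.8] d mm [  1.2 -23.7 -26.2] share [ 0.006 -0.118 -0.131] turn [0.2815 0.0492 0.0631] F [ 1.1  0.7 -0.1] w 59.7 j [ 0.89  0.19 -0.78  0.85 -0.65 -1.52]
```

```bash
python3 -m handwheel '[{"x":0,"y":0.05,"z":-0.03,"ax":0,"ay":0.009,"az":-0.02},{"x":0,"y":0.05,"z":-0.03,"ax":0,"ay":0.009,"az":-0.02},{"x":0,"y":0.05,"z":-0.03,"ax":0,"ay":0.009,"az":-0.02},{"x":0,"y":0.056,"z":-0.041,"ax":0,"ay":0,"az":0},{"x":0.028,"y":-0.017,"z":-0.068,"ax":0,"ay":0,"az":0},{"x":0.028,"y":-0.017,"z":-0.068,"ax":0,"ay":0,"az":0},{"x":0.028,"y":-0.017,"z":-0.068,"ax":0,"ay":0,"az":0},{"x":0,"y":0,"z":0,"ax":0,"ay":0,"az":0}]' -0.1 | grep contact
python3 - <<'E'
from h import *
togo([508.2,248.3,90],0.03,off=4,tilt=22,lean=14)
E
```

```text
contact_force: [0.2, -0.3, -0.1]
z [ 0.37 -0.23 -0.9 ] t 13.25 pos [475.9 266.7 167.1] d mm [ 10.8  -5.  -24.9] share [ 0.054 -0.025 -0.124] turn [-0.0015 -0.0014  0.0009] F [ 0.2 -0.3 -0.1] w 38.4 j [ 0.88  0.35 -0.75  0.88 -0.59 -1.67]
```

```bash
python3 -m handwheel '[{"x":0.018,"y":-0.008,"z":-0.041,"ax":0,"ay":0,"az":0},{"x":0.018,"y":-0.008,"z":-0.041,"ax":0,"ay":0,"az":0},{"x":0.018,"y":-0.008,"z":-0.041,"ax":0,"ay":0,"az":0},{"x":0,"y":0,"z":0,"ax":0,"ay":0,"az":0},{"x":0,"y":0,"z":0,"ax":0,"ay":0,"az":0},{"x":0,"y":0,"z":0,"ax":0,"ay":0,"az":0},{"x":0,"y":0,"z":0,"ax":0,"ay":0,"az":0},{"x":0,"y":0,"z":0,"ax":0,"ay":0,"az":0}]' -0.5 | grep contact
python3 - <<'E'
from h import *
togo([508.2,248.3,90],0.03,off=4,tilt=22,lean=14)
im=arm.get_image("scene"); a=arm.get_image("top")
f=lambda i:cv2.resize(i[:,:,::-1],(390,390),interpolation=2)
cv2.imwrite("pics/s6.png",np.hstack([f(im[210:310,195:295]),f(a[150:250,165:265])]))
E
```

```text
contact_force: [-0.2, -0.2, 0.4]
z [ 0.37 -0.23 -0.9 ] t 14.05 pos [487.5 263.6 144.7] d mm [-0.8 -1.9 -2.5] share [-0.004 -0.009 -0.013] turn [-0.0041  0.0007  0.001 ] F [-0.2 -0.2  0.4] w 21.3 j [ 0.83  0.39 -0.78  0.99 -0.53 -1.76]
```

View pics/s6.png

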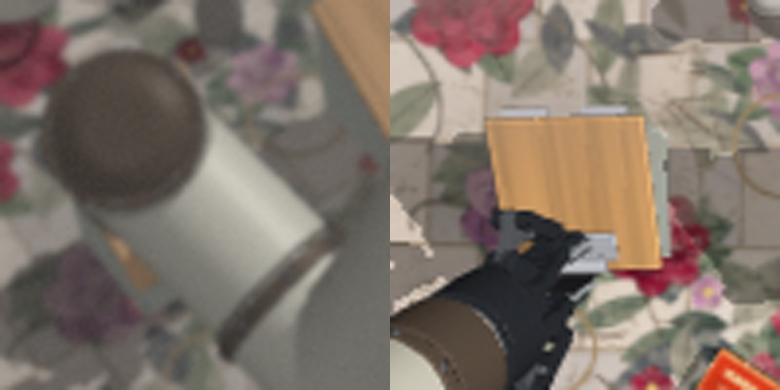

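The gripper straddles the left bar; its right part is visible at (600,255). No contact force yet, so I'll close.

```bash
python3 -m handwheel '[{"x":0,"y":-0.004,"z":-0.006,"ax":0,"ay":0,"az":0},{"x":0,"y":-0.004,"z":-0.006,"ax":0,"ay":0,"az":0},{"x":0,"y":0,"z":0,"ax":0,"ay":0,"az":0},{"x":0,"y":0,"z":0,"ax":0,"ay":0,"az":0},{"x":0,"y":0,"z":0,"ax":0,"ay":0,"az":0},{"x":0,"y":0,"z":0,"ax":0,"ay":0,"az":0},{"x":0,"y":0,"z":0,"ax":0,"ay":0,"az":0},{"x":0,"y":0,"z":0,"ax":0,"ay":0,"az":0}]' -1
```

```text
clock: 14.95
position: [487.4, 262.9, 142.8]
ee_rot: [-0.683, 0.696, -0.216, 0.056]
contact_force: [-7.3, 2.9, 5.9]
gripper_width: 10.1
grasp_force: 58.1
```

```bash
python3 -m handwheel '[{"x":-0.003,"y":0,"z":0.004,"ax":0,"ay":0,"az":0},{"x":-0.003,"y":0,"z":0.004,"ax":0,"ay":0,"az":0},{"x":-0.003,"y":0,"z":0.004,"ax":0,"ay":0,"az":0},{"x":0,"y":0,"z":0,"ax":0,"ay":0,"az":0},{"x":0,"y":0,"z":0,"ax":0,"ay":0,"az":0},{"x":0,"y":0,"z":0,"ax":0,"ay":0,"az":0},{"x":0,"y":0,"z":0,"ax":0,"ay":0,"az":0},{"x":0,"y":0,"z":0,"ax":0,"ay":0,"az":0}]'
```

```text
clock: 15.75
position: [486.5, 262.9, 144.9]
ee_rot: [-0.682, 0.696, -0.216, 0.056]
contact_force: [3.2, 4.4, 2.4]
gripper_width: 9.6
grasp_force: 58.2
```

```bash
python3 -m handwheel '[{"x":-0.003,"y":0,"z":0.004,"ax":0,"ay":0,"az":0},{"x":-0.003,"y":0,"z":0.004,"ax":0,"ay":0,"az":0},{"x":-0.003,"y":0,"z":0.004,"ax":0,"ay":0,"az":0},{"x":0,"y":0,"z":0,"ax":0,"ay":0,"az":0},{"x":0,"y":0,"z":0,"ax":0,"ay":0,"az":0},{"x":0,"y":0,"z":0,"ax":0,"ay":0,"az":0},{"x":0,"y":0,"z":0,"ax":0,"ay":0,"az":0},{"x":0,"y":0,"z":0,"ax":0,"ay":0,"az":0}]'
```

```text
clock: 16.55
position: [485.6, 262.9, 147.6]
ee_rot: [-0.682, 0.697, -0.216, 0.056]
contact_force: [9.6, 3.5, 1.2]
gripper_width: 10.1
grasp_force: 58.2
```

Taken along the hinge arc, the tug force is only about -1.5 N after 5 mm (the right lid gave -14 N), so the left lid looks uncaught. I'll raise it a further 10 mm along the arc to confirm.

```bash
python3 -m handwheel '[{"x":-0.002,"y":0,"z":0.01,"ax":0,"ay":0,"az":0},{"x":-0.002,"y":0,"z":0.01,"ax":0,"ay":0,"az":0},{"x":-0.002,"y":0,"z":0.01,"ax":0,"ay":0,"az":0},{"x":-0.002,"y":0,"z":0.01,"ax":0,"ay":0,"az":0},{"x":-0.002,"y":0,"z":0.01,"ax":0,"ay":0,"az":0},{"x":0,"y":0,"z":0,"ax":0,"ay":0,"az":0},{"x":0,"y":0,"z":0,"ax":0,"ay":0,"az":0},{"x":0,"y":0,"z":0,"ax":0,"ay":0,"az":0}]'
```

```text
clock: 17.35
position: [483.6, 262.7, 157.6]
ee_rot: [-0.682, 0.697, -0.216, 0.056]
contact_force: [9.0, 3.4, 0.5]
gripper_width: 9.5
grasp_force: 58.4
```

It lifts freely, so the left lid is the loose one. I'll raise it a little more to about a finger's breadth, then lower it back.

```bash
python3 -m handwheel '[{"x":-0.001,"y":0,"z":0.01,"ax":0,"ay":0,"az":0},{"x":-0.001,"y":0,"z":0.01,"ax":0,"ay":0,"az":0},{"x":0,"y":0,"z":0,"ax":0,"ay":0,"az":0},{"x":0,"y":0,"z":0,"ax":0,"ay":0,"az":0},{"x":0,"y":0,"z":0,"ax":0,"ay":0,"az":0},{"x":0,"y":0,"z":0,"ax":0,"ay":0,"az":0},{"x":0,"y":0,"z":0,"ax":0,"ay":0,"az":0},{"x":0,"y":0,"z":0,"ax":0,"ay":0,"az":0}]'
python3 -m handwheel '[{"x":0.001,"y":0,"z":-0.01,"ax":0,"ay":0,"az":0},{"x":0.001,"y":0,"z":-0.01,"ax":0,"ay":0,"az":0},{"x":0.002,"y":0,"z":-0.01,"ax":0,"ay":0,"az":0},{"x":0.002,"y":0,"z":-0.01,"ax":0,"ay":0,"az":0},{"x":0.002,"y":0,"z":-0.01,"ax":0,"ay":0,"az":0},{"x":0.002,"y":0,"z":-0.01,"ax":0,"ay":0,"az":0},{"x":0.002,"y":0,"z":-0.01,"ax":0,"ay":0,"az":0},{"x":0.004,"y":0,"z":-0.012,"ax":0,"ay":0,"az":0}]'
```

```text
clock: 18.15
position: [483.1, 262.7, 161.1]
ee_rot: [-0.682, 0.697, -0.216, 0.056]
contact_force: [10.9, 2.5, -1.6]
gripper_width: 9.5
grasp_force: 58.4
clock: 18.95
position: [486.1, 262.9, 145.9]
ee_rot: [-0.682, 0.697, -0.216, 0.057]
contact_force: [2.6, 6.4, 3.8]
gripper_width: 9.4
grasp_force: 63.6
```

Now press firmly along the arc.

```bash
python3 -m handwheel '[{"x":0.0025,"y":0,"z":-0.0085,"ax":0,"ay":0,"az":0},{"x":0.0025,"y":0,"z":-0.0085,"ax":0,"ay":0,"az":0},{"x":0.0025,"y":0,"z":-0.0085,"ax":0,"ay":0,"az":0},{"x":0.0025,"y":0,"z":-0.0085,"ax":0,"ay":0,"az":0},{"x":0,"y":0,"z":0,"ax":0,"ay":0,"az":0},{"x":0,"y":0,"z":0,"ax":0,"ay":0,"az":0},{"x":0,"y":0,"z":0,"ax":0,"ay":0,"az":0},{"x":0,"y":0,"z":0,"ax":0,"ay":0,"az":0}]'
```

```text
clock: 19.75
position: [487.8, 262.9, 140.5]
ee_rot: [-0.682, 0.696, -0.217, 0.057]
contact_force: [-5.2, 3.6, 15.2]
gripper_width: 10.1
grasp_force: 73.2
```

```bash
python3 -m handwheel '[{"x":0.0025,"y":0,"z":-0.008,"ax":0,"ay":0,"az":0},{"x":0.0015,"y":0,"z":-0.005,"ax":0,"ay":0,"az":0},{"x":0,"y":0,"z":0,"ax":0,"ay":0,"az":0},{"x":0,"y":0,"z":0,"ax":0,"ay":0,"az":0},{"x":0,"y":0,"z":0,"ax":0,"ay":0,"az":0},{"x":0,"y":0,"z":0,"ax":0,"ay":0,"az":0},{"x":0,"y":0,"z":0,"ax":0,"ay":0,"az":0},{"x":0,"y":0,"z":0,"ax":0,"ay":0,"az":0}]'
python3 -m handwheel '[{"x":-0.0025,"y":0,"z":0.0085,"ax":0,"ay":0,"az":0},{"x":-0.0025,"y":0,"z":0.0085,"ax":0,"ay":0,"az":0},{"x":-0.0025,"y":0,"z":0.0085,"ax":0,"ay":0,"az":0},{"x":-0.0025,"y":0,"z":0.0085,"ax":0,"ay":0,"az":0},{"x":-0.0025,"y":0,"z":0.0085,"ax":0,"ay":0,"az":0},{"x":0,"y":0,"z":0,"ax":0,"ay":0,"az":0},{"x":0,"y":0,"z":0,"ax":0,"ay":0,"az":0},{"x":0,"y":0,"z":0,"ax":0,"ay":0,"az":0}]'
```

```text
clock: 20.55
position: [488.4, 263.0, 138.6]
ee_rot: [-0.682, 0.696, -0.218, 0.058]
contact_force: [-9.4, 3.1, 20.0]
gripper_width: 9.7
grasp_force: 77.3
clock: 21.35
position: [486.5, 262.9, 144.5]
ee_rot: [-0.682, 0.697, -0.216, 0.056]
contact_force: [7.7, 3.0, 1.0]
gripper_width: 9.8
grasp_force: 65.6
```

Now a gentle check tug to see whether it caught.

```bash
python3 -m handwheel '[{"x":-0.002,"y":0,"z":0.007,"ax":0,"ay":0,"az":0},{"x":-0.002,"y":0,"z":0.007,"ax":0,"ay":0,"az":0},{"x":0,"y":0,"z":0,"ax":0,"ay":0,"az":0},{"x":0,"y":0,"z":0,"ax":0,"ay":0,"az":0},{"x":0,"y":0,"z":0,"ax":0,"ay":0,"az":0},{"x":0,"y":0,"z":0,"ax":0,"ay":0,"az":0},{"x":0,"y":0,"z":0,"ax":0,"ay":0,"az":0},{"x":0,"y":0,"z":0,"ax":0,"ay":0,"az":0}]'
```

```text
clock: 22.15
position: [486.4, 262.9, 145.4]
ee_rot: [-0.682, 0.697, -0.215, 0.055]
contact_force: [20.5, 4.7, -13.0]
gripper_width: 9.7
grasp_force: 62.6
```

About 18 N with almost no movement, so the lid is caught. I'll ease off, open and back out.

```bash
python3 -m handwheel '[{"x":0.002,"y":0,"z":-0.007,"ax":0,"ay":0,"az":0},{"x":0.002,"y":0,"z":-0.007,"ax":0,"ay":0,"az":0},{"x":0,"y":0,"z":0,"ax":0,"ay":0,"az":0},{"x":0,"y":0,"z":0,"ax":0,"ay":0,"az":0},{"x":0,"y":0,"z":0,"ax":0,"ay":0,"az":0},{"x":0,"y":0,"z":0,"ax":0,"ay":0,"az":0},{"x":0,"y":0,"z":0,"ax":0,"ay":0,"az":0},{"x":0,"y":0,"z":0,"ax":0,"ay":0,"az":0}]' | grep contact
python3 -m handwheel '[{"x":0,"y":0,"z":0,"ax":0,"ay":0,"az":0},{"x":0,"y":0,"z":0,"ax":0,"ay":0,"az":0},{"x":0,"y":0,"z":0,"ax":0,"ay":0,"az":0},{"x":0,"y":0,"z":0,"ax":0,"ay":0,"az":0},{"x":0,"y":0,"z":0,"ax":0,"ay":0,"az":0},{"x":-0.019,"y":0.011,"z":0.045,"ax":0,"ay":0,"az":0},{"x":-0.037,"y":0.023,"z":0.09,"ax":0,"ay":0,"az":0},{"x":-0.037,"y":0.023,"z":0.09,"ax":0,"ay":0,"az":0}]' -0.1
python3 -m handwheel '[{"x":-0.037,"y":0.023,"z":0.09,"ax":0,"ay":0,"az":0},{"x":-0.037,"y":0.023,"z":0.09,"ax":0,"ay":0,"az":0},{"x":-0.037,"y":0.023,"z":0.09,"ax":0,"ay":0,"az":0},{"x":-0.037,"y":0.02,"z":0.09,"ax":0,"ay":0,"az":0},{"x":-0.037,"y":0,"z":0.09,"ax":0,"ay":0,"az":0},{"x":0,"y":0,"z":0,"ax":0,"ay":0,"az":0},{"x":0,"y":0,"z":0,"ax":0,"ay":0,"az":0},{"x":0,"y":0,"z":0,"ax":0,"ay":0,"az":0}]'
python3 - <<'E'
from h import *
a=arm.get_image("top"); cv2.imwrite("pics/t9.png",cv2.resize(a[110:280,150:470,::-1],None,fx=2.4,fy=2.4))
E
```

```text
contact_force: [7.8, 3.7, 0.5]
clock: 23.75
position: [465.9, 272.6, 188.3]
ee_rot: [-0.682, 0.697, -0.216, 0.054]
contact_force: [0.6, 0.6, 0.0]
gripper_width: 38.4
grasp_force: 0.0
clock: 24.55
position: [429.3, 290.2, 277.3]
ee_rot: [-0.682, 0.697, -0.216, 0.054]
contact_force: [-0.6, 0.8, -0.7]
gripper_width: 38.5
grasp_force: 0.0
```

View pics/t9.png

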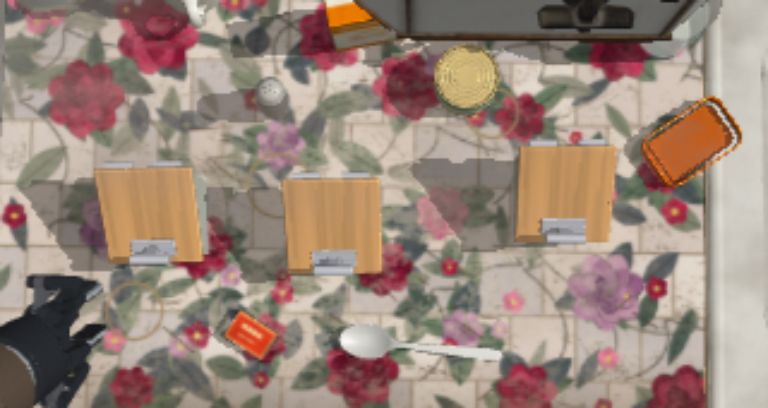

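The final picture shows all three lids shut, with pulls at (152,252), (333,262) and (564,231). The shaker, tin, matchbox, spoon and dish are where they stood, and the gripper is clear at (60,340). Handing in.

```bash
python3 -c "
from bench import arm
print(arm.job_done())"
```

```text
the job is handed in; nothing more can be done
None
```

The left caddy's lid was the loose one: I raised it about 16 mm and pressed it until it caught (it then held an 18 N tug), the right lid tested as caught, the middle was not tugged, and the job is handed in with all three shut and nothing else visibly moved.

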